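# Shut and lock the dust extractor's filter cover

## Task

The filter cover of the bench dust extractor has been left ajar: push it down with the fingertips until it is fully shut. Then set the fingertips in the slot of its sunk quarter-turn fastener and turn it clockwise, as seen from above, all the way to its stop, so that the cover is locked. Nothing needs gripping or lifting: do not raise the cover further, leave the other things on the bench where they are, and finish with the hand clear.

Things in the scene. Friction and masses are not known exactly. Their poses are not given: they have to be found in the camera images.
- extractor: Bench dust extractor: low grey sheet-metal housing, 250 (x) x 240 (y) x 100 mm high, fixed. Origin: centre of its underside, on the bench. Its front (-x, louvres and a small switch) faces roughly the robot; a 60 mm outlet stub sticks out 45 mm at the back. The back 50 mm of the top is a fixed grey deck 6 mm thick; the rest is closed by the cover.
- cover (a joint): Angle of the cover in rad: 0 shut (level), growing as its front edge swings up, at most 1.0. A bare aluminium plate 198 mm front to back, 240 mm wide, 6 mm thick, 0.5 kg, hinged along its back edge. The stiff hinge holds it at any angle; pushing it down near the front edge takes about 2 to 10 N. Shut, its top face is 106 mm above the bench.
- cover_hinge (a point): Point on the hinge axis in the middle of the cover's back edge, 75 mm behind the extractor's origin and 100 mm above the bench, level with the plate's underside. Axes of the cover: y along the hinge, x across the plate away from its front edge, z out of its top face.
- cover_push (a point): Point on the cover's top face in the middle of its width, 16 mm in from the front edge and 184 mm from the hinge: a free place to push, 19 mm from the fastener's collar. Axes as cover_hinge.
- fastener (a joint): Turn of the fastener in rad: 0 unlocked (slot parallel to the cover's hinge), clockwise from above to its hard stop at 1.571, locked (slot pointing at the cover's front edge, in line with the short dark mark there). Stays where left; friction 0.12 N m, no spring. Two fingertips a little apart along the slot turn it surely. Turned, its cam hooks under a ledge and holds the cover down.
- slot (a point): Centre of the slot's mouth, on the turning axis, 15 mm above the cover's top face, 120 mm from the hinge. Steel disc 72 mm across, sunk flush in a fixed aluminium collar 90 mm across: only its slot can turn it. Slot 62 mm long, 26 wide, 14 deep, ends closed, upright walls, flat dark floor. Axes turn with the disc: slot's length along y, z up out of the slot. 121 mm above the bench when shut.
- jar: Bystander: loose green glass jar with steel lid, 60 mm across, 85 mm high; origin at the centre of its underside.
- cup: Bystander: loose white cup, 72 mm across, 80 mm high; origin at the centre of its underside.
- screwdriver: Bystander: loose screwdriver lying on the bench, 190 mm long along its x.

How it is judged:
By the outcome, as a careful person would: the job done as asked, in the order asked, and still so for the second after the job is handed in, with the robot touching nothing.
It also fails if it takes over 64 s, if anything falls off the work surface, if the arm or the gripper's body presses on something with over 40 N, if the wrist force passes 120 N, or if a joint passes its speed limit or range.

## Robot

A 6-joint arm with a two-finger parallel gripper is mounted at the origin on the work surface. World frame = base frame: x ahead of the robot, y to its left, z up, the work surface at z = 0. Lengths are in m, angles in degrees, forces in N, time in s.
With the tool pointing down it reaches from about 0.25 to 0.725 m from the base axis. Payload 9.7 kg.
Tool frame: the origin (TCP) lies at the very end of the fingers, on their centre line; the grasp point (between the pads) lies 19 mm behind it; z points along the fingers, y is the line along which they close (so a half turn about z gives the same grasp; the last joint's range is limited). The gripper opens to 85 mm and grips with 20 to 120 N. Pads are 22 mm wide; open, the fingers measure 114 mm over their backs; the gripper's body (76 mm by 85 mm) begins 54 mm behind the grasp point. The pads swing forward as they close: fully open they stand 13 mm farther back than shut.
Start: joints at [-67.38, 4.979, 10.078, 95.1, 0, 90], TCP at [0.212, -0.508, 0.231] pointing down, gripper open.
Joint ranges: [-179.16, 179.16], [-48.56, 103.87], [-65.8, 70.77], [-126.05, 130.52], [-82.76, 87.17], [-180, 180]. Speed limits (degrees/s): [127.2, 127.2, 147.25, 180, 180, 180].

## Interface

Orientations are given as [roll, pitch, yaw] about the fixed x, y, z axes, in that order (R = Rz(yaw) Ry(pitch) Rx(roll)).
In Python, from workcell import telemetry, optics, workorder gives the robot as it stands.
- The arm moves only by the shell command python3 -m handwheel 'ROWS' [FORCE]. ROWS is JSON, a list of rows, each an object of numbers: "tx", "ty", "tz": the shift along the tool's x, y, z in m; "ax", "ay", "az": the turn, a rotation vector about the tool's x, y, z in degrees; "jaw": the gripper command: -1 is shut, 1 is fully open, values between are in proportion. A call has exactly 10 rows; each row shifts and turns the commanded pose from where the row before left it, along the tool's axes as they then stand; what a row does not reach is not made up. A row lasts 1/8 s, in which the tool goes at most 62.5 mm and 10.7 degrees, less where a joint would pass 70% of its speed; a pose out of reach is approached as far as the arm can. A call is refused whole if a number of a shift passes 0.0625 or a number of a turn 10.7, either way. A call with a gripper value outside its range is refused whole. The fingers move at their own pace and stop on an object; FORCE is the grip in N (left out, the last holds). Time passes only in rows, so rows that do not move let the fingers close, or fill a call up. It gives the time, the measured TCP pose, the force, the opening and the grip force at its end, in the units of the state.
- telemetry.get_obs(): the state, without advancing time (a new reading comes with each control period).
- optics.camera(name): name is "side" or "top" or "wrist"; returns a dict with "color" (384x512x3 uint8, red, green, blue), "K" (3x3 intrinsics, pixels), "extrinsics" (4x4, takes a point from camera to world coordinates); the wrist camera has in their place "mount" (4x4, takes a point from camera to tool coordinates, whose origin is the TCP and whose axes are the flange's). Camera axes: x right, y down, z forward; pixel columns grow to the right and rows downward; lengths in m; the calibration is good to about 2 mm. A picture is of the moment at which its call begins: read the wrist's pose just before it. There is no depth.
- workorder.job_done(): hands the job in; it is judged then, once.
The state is a dict: "time": time; "q": joint angles; "qd": joint speeds; "joint_efforts": joint torques, N m; "ee_pos": TCP position; "tcp_rot": TCP orientation; "wrist_force": force on the tool from outside, world axes, zero at the start; "torque": the same for the moment, N m; "opening": finger opening in m; "grasp_force": force on a finger pad.
Only numpy, scipy, OpenCV 4.12 (cv2) and the standard library are available. Lean on these libraries where they do the work, as an engineer would, in place of code of your own. Each camera call takes 0.05 s, during which the arm holds its last target. There are 200 camera calls.

## Working session

There is one attempt and no reset: what is moved stays moved. The work goes in short steps, Python scripts to look and compute and a shell command to move; the robot and the scene stay as the last step left them, time stands still between calls to the robot, and variables do not carry over. Pictures are saved under pics/ and viewed, at most 10 in all, crops included, and the job is handed in when it is done.

```bash
mkdir -p pics; ls
python3 - <<'E'
from workcell import telemetry, optics
import cv2,numpy as np
o=telemetry.get_obs();print({k:np.round(o[k],3).tolist() for k in o})
for n in("top","side"):
    c=optics.camera(n);cv2.imwrite(f"pics/{n}0.png",c["color"][:,:,::-1]);np.savez(f"{n}0.npz",**{k:c[k] for k in("K","extrinsics")});print(n,c["K"].round(1).tolist(),c["extrinsics"].round(3).tolist())
E
```

```text
pics
{'time': 0.0, 'q': [-67.379, 5.01, 10.033, 95.1, 0.002, 90.001], 'qd': [-0.032, -0.088, -0.001, 0.035, -0.091, -0.025], 'joint_efforts': [-0.002, -52.039, 46.48, 0.017, -0.0, -0.0], 'ee_pos': [0.211, -0.507, 0.231], 'tcp_rot': [-179.922, -0.002, 22.62], 'wrist_force': [-0.113, -0.082, 0.844], 'torque': [0.036, -0.031, -0.037], 'grasp_force': 0.0, 'opening': 0.085}
top [[496.4, 0.0, 257.1], [0.0, 496.4, 191.9], [0.0, 0.0, 1.0]] [[0.025, -0.994, 0.108, 0.406], [-1.0, -0.025, 0.006, -0.012], [-0.003, -0.108, -0.994, 1.411], [0.0, 0.0, 0.0, 1.0]]
side [[365.3, 0.0, 263.3], [0.0, 365.3, 195.8], [0.0, 0.0, 1.0]] [[-0.837, -0.414, 0.357, 0.237], [-0.547, 0.626, -0.555, 0.488], [0.006, -0.66, -0.751, 0.802], [0.0, 0.0, 0.0, 1.0]]
```

View pics/top0.png

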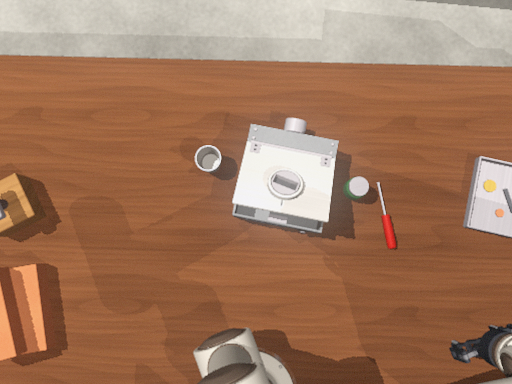

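View pics/side0.png

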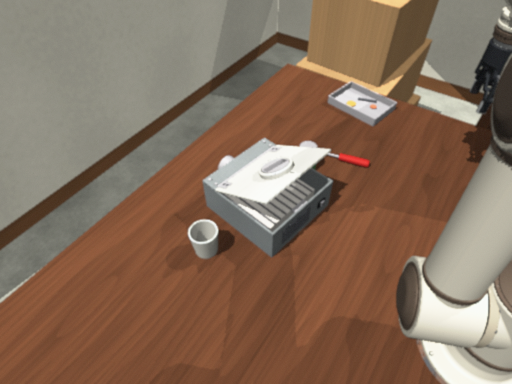

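The top view shows the extractor at about (287,180), turned slightly, with the cup on its left and the jar and screwdriver on its right. The side view shows the cover raised about 20–30°. I'll zoom in to get the corners.

Run:
```python
import cv2
a=cv2.imread("pics/top0.png")[110:240,215:385];b=cv2.imread("pics/side0.png")[130:255,190:345]
cv2.imwrite("pics/topz.png",cv2.resize(a,None,fx=4.5,fy=4.5,interpolation=cv2.INTER_CUBIC))
cv2.imwrite("pics/sidez.png",cv2.resize(b,None,fx=4.5,fy=4.5,interpolation=cv2.INTER_CUBIC))
```

```text
(no output)
```

View pics/topz.png

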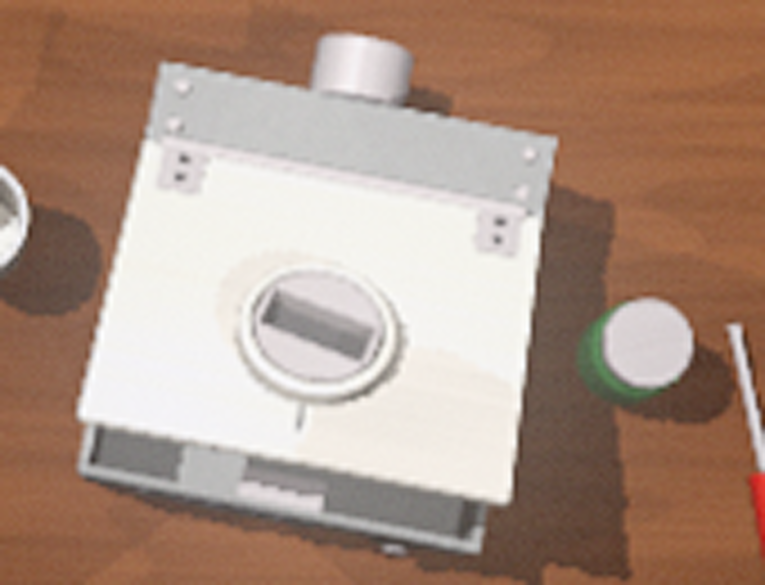

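View pics/sidez.png

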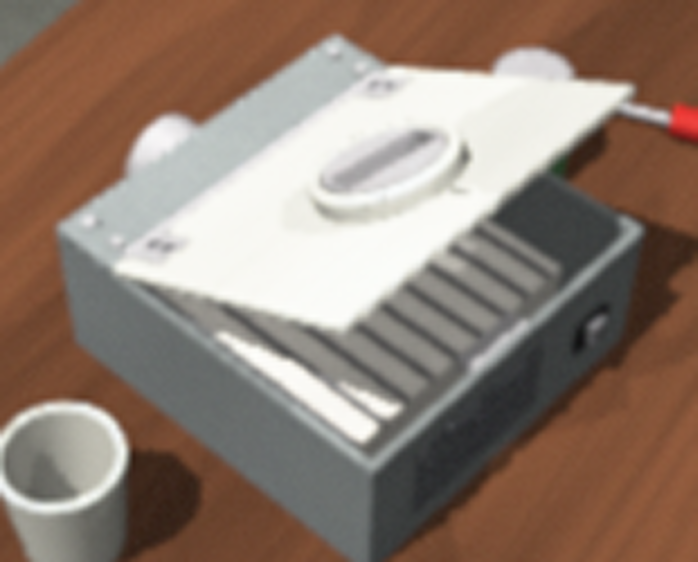

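Top crop: deck back corners (163,63) and (556,138), cover front corners (78,418) and (510,502), housing front (80,470) and (478,550), slot (318,327). The side crop shows the same corners. I'll fit the pose with these.

```bash
cat > fit.py <<'E'
import numpy as np
from scipy.optimize import least_squares
def body(p,a):  # points in extractor frame
    c,s=np.cos(a),np.sin(a)
    H=lambda x,y,z:(0.075+x*c+z*s, y, 0.1-x*s+z*c)
    D=dict(BL=(.125,.12,.106),BR=(.125,-.12,.106),CL=H(-.198,.12,.006),CR=H(-.198,-.12,.006),FL=(-.125,.12,.1),FR=(-.125,-.12,.1),
     DL=(.075,.12,.106),DR=(.075,-.12,.106),S=H(-.12,0,.021),push=H(-.184,0,.006),CLb=H(-.198,.12,0))
    return np.array(D[p])
def world(P,p,a=None):
    x,y,w,b=P; v=body(p,b if a is None else a); c,s=np.cos(w),np.sin(w)
    return np.array([x+c*v[0]-s*v[1],y+s*v[0]+c*v[1],v[2]])
E
python3 - <<'E'
from fit import *
T=dict(BL=(163,63),BR=(556,138),CL=(78,418),CR=(510,502),FL=(80,470),FR=(478,550),DL=(148,140),DR=(540,212),S=(320,322))
S=dict(BL=(335,37),BR=(60,230),CL=(632,88),CR=(342,330),FL=(642,230),FR=(368,470),S=(390,160))
# side camera: left/right swapped? its left is world +x.. decided by residual
obs=[]
for n,d,o in(("top",T,(215,110)),("side",S,(190,130))):
    z=np.load(n+"0.npz")
    for k,v in d.items():
        kk=k
        if n=="side": kk={"L":"R","R":"L"}.get(k[-1]) and k[:-1]+{"L":"R","R":"L"}[k[-1]] or k
        obs.append((n,kk,z["K"],np.linalg.inv(z["extrinsics"]),(np.array(v)+.5)/4.5-.5+o))
def res(P):
    r=[]
    for n,k,K,E,uv in obs:
        q=K@(E@np.append(world(P,k),1))[:3]; r.append(q[:2]/q[2]-uv)
    return np.ravel(r)
f=least_squares(res,[.42,-.08,-.15,.3],loss="soft_l1");P=f.x
print(P, "yaw",np.degrees(P[2]),"cover",np.degrees(P[3]))
for o,r in zip(obs,res(P).reshape(-1,2)):print(o[0],o[1],r.round(1))
for k in("push","S","CL","CR"):print(k,world(P,k).round(4),"shut",world(P,k,0).round(4))
np.save("P.npy",P)
E
```

```text
[ 0.58965968 -0.0801008  -0.16918597  0.46351722] yaw -9.693642152889815 cover 26.557580481769932
top BL [-0.2 -0.5]
top BR [ 0.5 -0.2]
top CL [ 0.4 -0.5]
top CR [ 0.4 -0.3]
top FL [-0.1  0.5]
top FR [0.8 0.3]
top DL [-0.5  0.4]
top DR [0.8 1.5]
top S [-0.2  1. ]
side BR [-0.3 -0.5]
side BL [-1.2 -0.6]
side CR [-0.2  0.4]
side CL [-0.9  0.2]
side FR [ 0.3 -0.1]
side FL [1.  0.7]
side S [-1.5  0.4]
push [ 0.504  -0.0655  0.1876] shut [ 0.4822 -0.0617  0.106 ]
S [ 0.567  -0.0762  0.1724] shut [ 0.5453 -0.0725  0.121 ]
CL [0.5119 0.0549 0.1939] shut [0.4886 0.0589 0.106 ]
CR [ 0.4714 -0.1816  0.1939] shut [ 0.4482 -0.1777  0.106 ]
```

The fit is good: residuals are about 1 px, cover at 26.6°, yaw −9.7°. Next: lift, approach, shut the fingers, and test which way az turns joint 6.

```bash
python3 -m handwheel '[{"tx":0.02,"ty":-0.013,"tz":-0.03,"jaw":-1},{"tx":0.042,"ty":-0.028,"tz":-0.02,"jaw":-1},{"tx":0.044,"ty":-0.03,"jaw":-1},{"tx":0.044,"ty":-0.03,"jaw":-1},{"tx":0.044,"ty":-0.03,"jaw":-1},{"tx":0.044,"ty":-0.03,"jaw":-1},{"tx":0.044,"ty":-0.03,"jaw":-1},{"tx":0.044,"ty":-0.03,"jaw":-1},{"az":5,"jaw":-1},{"az":5,"jaw":-1}]'
cat > st.py <<'E'
import numpy as np
from fit import *
from workcell import telemetry
from scipy.spatial.transform import Rotation as R
def st(): 
    o=telemetry.get_obs();print({k:np.round(o[k],4 if k in("ee_pos","opening") else 2).tolist() for k in("time","q","ee_pos","tcp_rot","wrist_force","torque","opening")});return o
def delta(o,t): return R.from_euler("xyz",o["tcp_rot"],degrees=True).inv().apply(np.array(t)-o["ee_pos"])
def arc(P,r,a,h=.006): # point on cover top r from hinge at angle a
    c,s=np.cos(a),np.sin(a);v=np.array([.075-r*c+h*s,0,.1+r*s+h*c]);w=P[2]
    return np.array([P[0]+np.cos(w)*v[0],P[1]+np.sin(w)*v[0],v[2]])
E
python3 -c "
from st import *
st()"
```

```text
{'time': 0.1, 'q': [-67.38, 5.01, 10.04, 95.1, 0.0, 90.0], 'ee_pos': [0.2115, -0.5075, 0.2307], 'tcp_rot': [-179.93, -0.0, 22.62], 'wrist_force': [-0.61, 0.54, 0.27], 'torque': [-0.01, -0.02, 0.02], 'opening': 0.0854}$[0]: bad value
```

```bash
python3 -m handwheel '[{"tx":0.02,"ty":-0.013,"tz":-0.03,"ax":0,"ay":0,"az":0,"jaw":-1},{"tx":0.042,"ty":-0.028,"tz":-0.02,"ax":0,"ay":0,"az":0,"jaw":-1},{"tx":0.044,"ty":-0.03,"tz":0,"ax":0,"ay":0,"az":0,"jaw":-1},{"tx":0.044,"ty":-0.03,"tz":0,"ax":0,"ay":0,"az":0,"jaw":-1},{"tx":0.044,"ty":-0.03,"tz":0,"ax":0,"ay":0,"az":0,"jaw":-1},{"tx":0.044,"ty":-0.03,"tz":0,"ax":0,"ay":0,"az":0,"jaw":-1},{"tx":0.044,"ty":-0.03,"tz":0,"ax":0,"ay":0,"az":0,"jaw":-1},{"tx":0.044,"ty":-0.03,"tz":0,"ax":0,"ay":0,"az":0,"jaw":-1},{"tx":0,"ty":0,"tz":0,"ax":0,"ay":0,"az":5,"jaw":-1},{"tx":0,"ty":0,"tz":0,"ax":0,"ay":0,"az":5,"jaw":-1}]'; python3 -c "
from st import *
st()"
```

```text
time: 1.35
ee_pos: [0.4278, -0.1774, 0.2809]
tcp_rot: [-180.0, 0.0, 12.6]
wrist_force: [-0.5, -0.3, -0.0]
opening: 0.0
grasp_force: 0.0
{'time': 1.35, 'q': [-22.52, -5.41, 5.31, 100.77, -0.0, 144.9], 'ee_pos': [0.4278, -0.1774, 0.2809], 'tcp_rot': [-179.97, 0.04, 12.57], 'wrist_force': [-0.51, -0.34, -0.04], 'torque': [-0.02, 0.0, 0.03], 'opening': 0.0}
```

All keys are required, and az+ raises q6. So I'll turn negative to yaw 170.3 (q6 ≈ 2), which leaves room for the clockwise turn.

```bash
python3 -m handwheel '[{"tx":0,"ty":0,"tz":0,"ax":0,"ay":0,"az":-10.5,"jaw":-1},{"tx":0,"ty":0,"tz":0,"ax":0,"ay":0,"az":-10.5,"jaw":-1},{"tx":0,"ty":0,"tz":0,"ax":0,"ay":0,"az":-10.5,"jaw":-1},{"tx":0,"ty":0,"tz":0,"ax":0,"ay":0,"az":-10.5,"jaw":-1},{"tx":0,"ty":0,"tz":0,"ax":0,"ay":0,"az":-10.5,"jaw":-1},{"tx":0,"ty":0,"tz":0,"ax":0,"ay":0,"az":-10.5,"jaw":-1},{"tx":0,"ty":0,"tz":0,"ax":0,"ay":0,"az":-10.5,"jaw":-1},{"tx":0,"ty":0,"tz":0,"ax":0,"ay":0,"az":-10.5,"jaw":-1},{"tx":0,"ty":0,"tz":0,"ax":0,"ay":0,"az":-10.5,"jaw":-1},{"tx":0,"ty":0,"tz":0,"ax":0,"ay":0,"az":-10.5,"jaw":-1}]' >/dev/null;  python3 -m handwheel '[{"tx":0,"ty":0,"tz":0,"ax":0,"ay":0,"az":-10.5,"jaw":-1},{"tx":0,"ty":0,"tz":0,"ax":0,"ay":0,"az":-10.5,"jaw":-1},{"tx":0,"ty":0,"tz":0,"ax":0,"ay":0,"az":-10.5,"jaw":-1},{"tx":0,"ty":0,"tz":0,"ax":0,"ay":0,"az":-10.5,"jaw":-1},{"tx":0,"ty":0,"tz":0,"ax":0,"ay":0,"az":-10.5,"jaw":-1},{"tx":0,"ty":0,"tz":0,"ax":0,"ay":0,"az":0,"jaw":-1},{"tx":0,"ty":0,"tz":0,"ax":0,"ay":0,"az":0,"jaw":-1},{"tx":0,"ty":0,"tz":0,"ax":0,"ay":0,"az":0,"jaw":-1},{"tx":0,"ty":0,"tz":0,"ax":0,"ay":0,"az":0,"jaw":-1},{"tx":0,"ty":0,"tz":0,"ax":0,"ay":0,"az":0,"jaw":-1}]' >/dev/null; python3 -c "
from st import *
o=st();P=np.load('P.npy')
t=arc(P,.181,P[3]);print(t,delta(o,t).round(4))
R0=o['ee_pos']
for d in (26.6,20,14,8,4,2,0):
  t=arc(P,.181,np.radians(d));print(d,t.round(4),delta(o,t).round(4))
from workcell import optics;import cv2
cv2.imwrite('pics/w1.png',optics.camera('wrist')['color'][:,:,::-1])
"
```

```text
{'time': 3.85, 'q': [-22.64, -5.43, 5.34, 100.77, -0.0, -12.73], 'ee_pos': [0.4275, -0.1783, 0.2813], 'tcp_rot': [-180.0, 0.0, 170.09], 'wrist_force': [0.58, -0.36, -0.91], 'torque': [-0.01, 0.04, -0.05], 'opening': -0.0002}
[ 0.50664286 -0.06591995  0.18629146] [-0.0586  0.1243  0.095 ]
26.6 [ 0.5067 -0.0659  0.1864] [-0.0587  0.1243  0.0949]
20 [ 0.498  -0.0644  0.1675] [-0.0498  0.1243  0.1137]
14 [ 0.4919 -0.0634  0.1496] [-0.0437  0.1243  0.1317]
8 [ 0.4877 -0.0627  0.1311] [-0.0395  0.1243  0.1502]
4 [ 0.486  -0.0624  0.1186] [-0.0377  0.1243  0.1627]
2 [ 0.4855 -0.0623  0.1123] [-0.0372  0.1243  0.169 ]
0 [ 0.4852 -0.0623  0.106 ] [-0.0369  0.1243  0.1753]
```

```bash
python3 -m handwheel '[{"tx":-0.01,"ty":0.021,"tz":0,"ax":0,"ay":0,"az":0,"jaw":-1},{"tx":-0.014,"ty":0.03,"tz":0,"ax":0,"ay":0,"az":0,"jaw":-1},{"tx":-0.0175,"ty":0.036,"tz":0,"ax":0,"ay":0,"az":0,"jaw":-1},{"tx":-0.0175,"ty":0.037,"tz":0,"ax":0,"ay":0,"az":0,"jaw":-1},{"tx":0,"ty":0,"tz":0.02,"ax":0,"ay":0,"az":0,"jaw":-1},{"tx":0,"ty":0,"tz":0.03,"ax":0,"ay":0,"az":0,"jaw":-1},{"tx":0,"ty":0,"tz":0.02,"ax":0,"ay":0,"az":0,"jaw":-1},{"tx":0,"ty":0,"tz":0,"ax":0,"ay":0,"az":0,"jaw":-1},{"tx":0,"ty":0,"tz":0,"ax":0,"ay":0,"az":0,"jaw":-1},{"tx":0,"ty":0,"tz":0,"ax":0,"ay":0,"az":0,"jaw":-1}]'; python3 -m handwheel '[{"tx":0,"ty":0,"tz":0.008,"ax":0,"ay":0,"az":0,"jaw":-1},{"tx":0,"ty":0,"tz":0.008,"ax":0,"ay":0,"az":0,"jaw":-1},{"tx":0.001,"ty":0,"tz":0.008,"ax":0,"ay":0,"az":0,"jaw":-1},{"tx":0.004,"ty":0,"tz":0.01,"ax":0,"ay":0,"az":0,"jaw":-1},{"tx":0.004,"ty":0,"tz":0.01,"ax":0,"ay":0,"az":0,"jaw":-1},{"tx":0.004,"ty":0,"tz":0.01,"ax":0,"ay":0,"az":0,"jaw":-1},{"tx":0.003,"ty":0,"tz":0.01,"ax":0,"ay":0,"az":0,"jaw":-1},{"tx":0.002,"ty":0,"tz":0.01,"ax":0,"ay":0,"az":0,"jaw":-1},{"tx":0.001,"ty":0,"tz":0.008,"ax":0,"ay":0,"az":0,"jaw":-1},{"tx":0.001,"ty":0,"tz":0.008,"ax":0,"ay":0,"az":0,"jaw":-1}]'; python3 -c "
from st import *
o=st();P=np.load('P.npy')
print(delta(o,arc(P,.181,0)).round(4))
"
```

```text
time: 5.15
ee_pos: [0.5073, -0.0664, 0.2124]
tcp_rot: [180.0, 0.1, 170.1]
wrist_force: [0.2, 0.4, 0.1]
opening: 0.0
grasp_force: 0.0
time: 6.4
ee_pos: [0.4868, -0.0628, 0.1206]
tcp_rot: [-180.0, -0.0, 170.1]
wrist_force: [-1.5, 0.7, 3.4]
opening: -0.0001
grasp_force: 1.1
{'time': 6.4, 'q': [-7.35, -3.83, -11.03, 82.84, 0.0, 2.53], 'ee_pos': [0.4868, -0.0628, 0.1206], 'tcp_rot': [-180.0, -0.05, 170.12], 'wrist_force': [-1.53, 0.73, 3.42], 'torque': [0.03, 0.35, -0.01], 'opening': -0.0001}
[0.0017 0.0002 0.0146]
```

The cover is moving at about 3.4 N. I'll continue to the seat.

```bash
python3 -m handwheel '[{"tx":0.001,"ty":0,"tz":0.005,"ax":0,"ay":0,"az":0,"jaw":-1},{"tx":0,"ty":0,"tz":0.004,"ax":0,"ay":0,"az":0,"jaw":-1},{"tx":0,"ty":0,"tz":0.003,"ax":0,"ay":0,"az":0,"jaw":-1},{"tx":0,"ty":0,"tz":0.001,"ax":0,"ay":0,"az":0,"jaw":-1},{"tx":0,"ty":0,"tz":0.001,"ax":0,"ay":0,"az":0,"jaw":-1},{"tx":0,"ty":0,"tz":0.001,"ax":0,"ay":0,"az":0,"jaw":-1},{"tx":0,"ty":0,"tz":0,"ax":0,"ay":0,"az":0,"jaw":-1},{"tx":0,"ty":0,"tz":0,"ax":0,"ay":0,"az":0,"jaw":-1},{"tx":0,"ty":0,"tz":0,"ax":0,"ay":0,"az":0,"jaw":-1},{"tx":0,"ty":0,"tz":0,"ax":0,"ay":0,"az":0,"jaw":-1}]'; python3 -m handwheel '[{"tx":0,"ty":0,"tz":0.0005,"ax":0,"ay":0,"az":0,"jaw":-1},{"tx":0,"ty":0,"tz":0,"ax":0,"ay":0,"az":0,"jaw":-1},{"tx":0,"ty":0,"tz":0.0005,"ax":0,"ay":0,"az":0,"jaw":-1},{"tx":0,"ty":0,"tz":0,"ax":0,"ay":0,"az":0,"jaw":-1},{"tx":0,"ty":0,"tz":0,"ax":0,"ay":0,"az":0,"jaw":-1},{"tx":0,"ty":0,"tz":0,"ax":0,"ay":0,"az":0,"jaw":-1},{"tx":0,"ty":0,"tz":0,"ax":0,"ay":0,"az":0,"jaw":-1},{"tx":0,"ty":0,"tz":0,"ax":0,"ay":0,"az":0,"jaw":-1},{"tx":0,"ty":0,"tz":0,"ax":0,"ay":0,"az":0,"jaw":-1},{"tx":0,"ty":0,"tz":0,"ax":0,"ay":0,"az":0,"jaw":-1}]'
```

```text
time: 7.65
ee_pos: [0.4862, -0.0627, 0.1063]
tcp_rot: [180.0, 0.0, 170.1]
wrist_force: [-0.1, -0.3, 0.4]
opening: -0.0
grasp_force: 0.0
time: 8.9
ee_pos: [0.4863, -0.0627, 0.106]
tcp_rot: [180.0, 0.0, 170.1]
wrist_force: [-3.0, 1.1, 7.4]
opening: 0.0001
grasp_force: 3.7
```

```bash
python3 -m handwheel '[{"tx":0,"ty":0,"tz":0.0005,"ax":0,"ay":0,"az":0,"jaw":-1},{"tx":0,"ty":0,"tz":0,"ax":0,"ay":0,"az":0,"jaw":-1},{"tx":0,"ty":0,"tz":0.0005,"ax":0,"ay":0,"az":0,"jaw":-1},{"tx":0,"ty":0,"tz":0,"ax":0,"ay":0,"az":0,"jaw":-1},{"tx":0,"ty":0,"tz":0.0005,"ax":0,"ay":0,"az":0,"jaw":-1},{"tx":0,"ty":0,"tz":0,"ax":0,"ay":0,"az":0,"jaw":-1},{"tx":0,"ty":0,"tz":0,"ax":0,"ay":0,"az":0,"jaw":-1},{"tx":0,"ty":0,"tz":0,"ax":0,"ay":0,"az":0,"jaw":-1},{"tx":0,"ty":0,"tz":0,"ax":0,"ay":0,"az":0,"jaw":-1},{"tx":0,"ty":0,"tz":0,"ax":0,"ay":0,"az":0,"jaw":-1}]'
```

```text
time: 10.15
ee_pos: [0.4863, -0.0627, 0.1059]
tcp_rot: [180.0, 0.1, 170.1]
wrist_force: [-8.3, 0.8, 18.7]
opening: 0.0001
grasp_force: 9.3
```

It is seated: force rose to 19 N with no movement. Next: lift, move above the slot, open the fingers partly, and look.

```bash
python3 -m handwheel '[{"tx":0,"ty":0,"tz":-0.015,"ax":0,"ay":0,"az":0,"jaw":-1},{"tx":0,"ty":0,"tz":-0.03,"ax":0,"ay":0,"az":0,"jaw":-1},{"tx":0,"ty":0,"tz":-0.03,"ax":0,"ay":0,"az":0,"jaw":-0.44},{"tx":-0.02,"ty":0,"tz":-0.01,"ax":0,"ay":0,"az":0,"jaw":-0.44},{"tx":-0.02,"ty":0,"tz":0,"ax":0,"ay":0,"az":0,"jaw":-0.44},{"tx":-0.02,"ty":0,"tz":0,"ax":0,"ay":0,"az":0,"jaw":-0.44},{"tx":0,"ty":0,"tz":0,"ax":0,"ay":0,"az":0,"jaw":-0.44},{"tx":0,"ty":0,"tz":0,"ax":0,"ay":0,"az":0,"jaw":-0.44},{"tx":0,"ty":0,"tz":0,"ax":0,"ay":0,"az":0,"jaw":-0.44},{"tx":0,"ty":0,"tz":0,"ax":0,"ay":0,"az":0,"jaw":-0.44}]'
python3 - <<'E'
from st import *
from workcell import optics;import cv2
o=st();P=np.load('P.npy');s=world(P,"S",0)
print("to slot",delta(o,s).round(4),np.degrees(P[2])+180)
c=optics.camera("wrist");im=c["color"][:,:,::-1].copy();cv2.imwrite("pics/w2.png",im)
Tw=np.eye(4);Tw[:3,:3]=R.from_euler("xyz",o["tcp_rot"],degrees=True).as_matrix();Tw[:3,3]=o["ee_pos"]
np.savez("w2.npz",K=c["K"],E=Tw@c["mount"]);print(c["mount"].round(3).tolist())
w=P[2];E=np.linalg.inv(Tw@c["mount"])
for x,y in((0,0),(.013,.031),(.013,-.031),(-.013,-.031),(-.013,.031)):
    p=s+[np.cos(w)*x-np.sin(w)*y,np.sin(w)*x+np.cos(w)*y,0];q=c["K"]@(E@np.append(p,1))[:3];uv=q[:2]/q[2];print(uv.round(1))
    cv2.circle(im,tuple(int(v) for v in uv),2,(0,0,255),-1)
cv2.imwrite("pics/w2m.png",cv2.resize(im,None,fx=1.5,fy=1.5,interpolation=cv2.INTER_CUBIC))
E
```

```text
time: 11.4
ee_pos: [0.545, -0.0729, 0.1891]
tcp_rot: [-180.0, 0.0, 170.1]
wrist_force: [-0.3, 0.2, -1.0]
opening: 0.0238
grasp_force: 0.0
{'time': 11.4, 'q': [-7.62, 4.25, 4.61, 90.35, -0.0, 2.26], 'ee_pos': [0.545, -0.0729, 0.1891], 'tcp_rot': [-180.0, 0.02, 170.12], 'wrist_force': [-0.3, 0.21, -1.01], 'torque': [-0.07, 0.01, -0.03], 'opening': 0.0238}
to slot [-0.0002  0.0004  0.0681] 170.30635784711018
[[0.002, -0.946, -0.324, 0.085], [1.0, 0.002, 0.001, 0.0], [-0.0, -0.324, 0.946, -0.142], [0.0, 0.0, 0.0, 1.0]]
[252.4 211.2]
[289.8 225.7]
[215.1 225.8]
[213.7 196.2]
[291.2 196.1]
```

View pics/w2m.png

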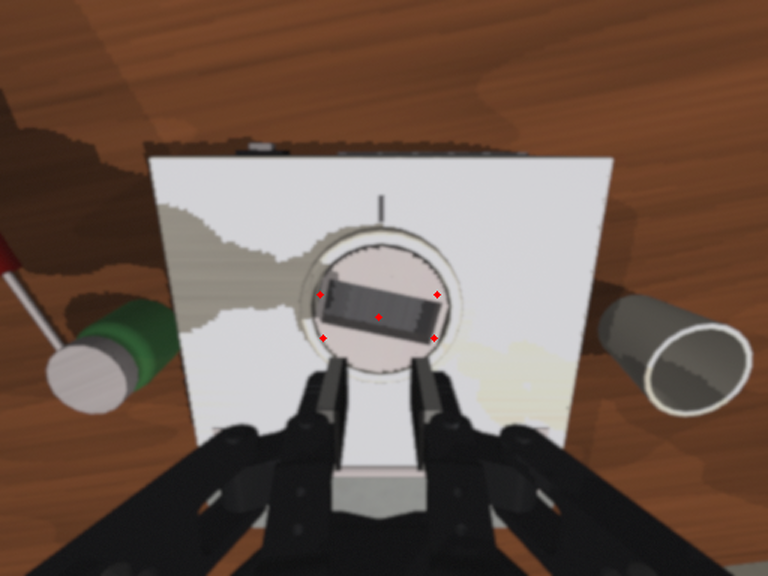

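The view shows the slot turned about 11° clockwise from the hinge line. The disc is at about (381,309) in the 1.5x view, roughly 4 mm forward of the prediction. I'll zoom in and refit.

Run:
```python
import cv2
a=cv2.imread("pics/w2.png")[150:262,190:315]
cv2.imwrite("pics/w2z.png",cv2.resize(a,None,fx=5,fy=5,interpolation=cv2.INTER_CUBIC))
```

```text
(no output)
```

View pics/w2z.png

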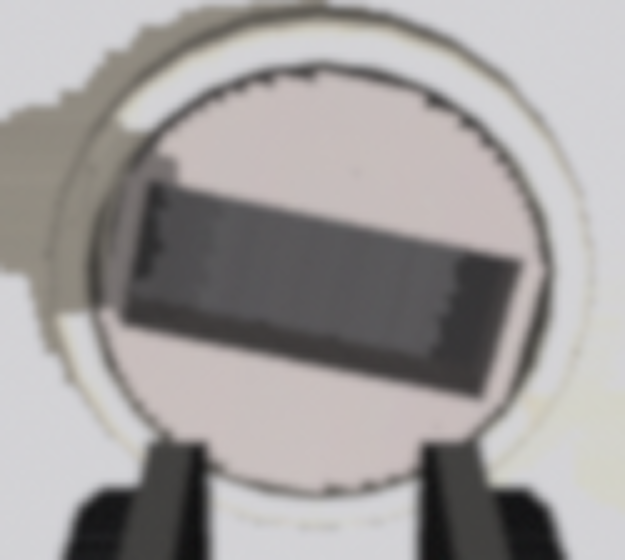

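Mouth corners in the 5x crop: (150,180), (523,260), (485,398), (120,325).

Run:
```python
from st import *
import cv2
z=np.load("w2.npz");K,E=z["K"],z["E"];P=np.load("P.npy")
def bp(uv,h):
    d=E[:3,:3]@np.linalg.solve(K,[*uv,1]);return E[:3,3]+d*(h-E[2,3])/d[2]
c=[bp((np.array(p)+.5)/5-.5+[190,150],.121) for p in((150,180),(523,260),(485,398),(120,325))]
c=np.array(c);print((c*1e3).round(1).tolist(),"mean",c.mean(0).round(4),"pred",world(P,"S",0).round(4))
print("len",np.linalg.norm(c[1]-c[0]),np.linalg.norm(c[2]-c[3]),"wid",np.linalg.norm(c[3]-c[0]),np.linalg.norm(c[1]-c[2]))
v=(c[1]+c[2]-c[0]-c[3])[:2];print("dir yaw of slot axis",np.degrees(np.arctan2(v[1],v[0]))-90)
d=np.array([bp((np.array(p)+.5)/5-.5+[190,150],.121) for p in((92,280),(548,280),(322,65),(322,495))]);print("disc",d.round(4).tolist(),((d[0]+d[1])/2).round(4),((d[2]+d[3])/2).round(4))
f=[bp(((u+.5)/1.5-.5,(157+.5)/1.5-.5),.106) for u in(150,612)]
print("front corners",np.round(f,4).tolist(),"width",np.linalg.norm(f[0]-f[1]),"pred",[world(P,k,0).round(4).tolist() for k in("CR","CL")])
o=st();print("delta",delta(o,c.mean(0)))
```

```text
[[519.4, -94.4, 121.0], [542.8, -38.0, 121.0], [566.1, -47.2, 121.0], [542.9, -104.4, 121.0]] mean [ 0.5428 -0.071   0.121 ] pred [ 0.5453 -0.0725  0.121 ]
len 0.06105634264458692 0.06169980040312614 wid 0.025470704749642234 0.02504800177810633
dir yaw of slot axis -22.312144424606586
disc [[0.5344, -0.1071, 0.121], [0.5469, -0.0344, 0.121], [0.5059, -0.0645, 0.121], [0.5795, -0.0771, 0.121]] [ 0.5407 -0.0708  0.121 ] [ 0.5427 -0.0708  0.121 ]
front corners [[0.4441, -0.1743, 0.106], [0.4844, 0.0594, 0.106]] width 0.23708301898423648 pred [[0.4482, -0.1777, 0.106], [0.4886, 0.0589, 0.106]]
{'time': 11.45, 'q': [-7.62, 4.25, 4.62, 90.34, 0.0, 2.26], 'ee_pos': [0.5451, -0.0729, 0.1891], 'tcp_rot': [180.0, 0.03, 170.12], 'wrist_force': [0.69, 0.56, -0.35], 'torque': [-0.02, -0.05, 0.01], 'opening': 0.0239}
delta [0.00258278 0.00153719 0.06808395]
```

Run:
```python
from st import *
z=np.load("w2.npz");K,E=z["K"],z["E"]
M=np.array([[0.002,-0.946,-0.324,0.085],[1,0.002,0.001,0],[0,-0.324,0.946,-0.142],[0,0,0,1]])
print(K.round(1).tolist())
for zz in(-.012,-.008,-.004,0):
  for y in(-.0119,.0119):
    q=K@(np.linalg.inv(M)@[.011,y,zz,1])[:3];print(zz,y,((q[:2]/q[2]+.5-[190,150])*5-.5).round(1))
```

```text
[[277.6, 0.0, 252.3], [0.0, 277.6, 195.4], [0.0, 0.0, 1.0]]
-0.012 -0.0119 [199.2 492.3]
-0.012 0.0119 [423.9 492.7]
-0.008 -0.0119 [202.1 473.7]
-0.008 0.0119 [421.1 474.1]
-0.004 -0.0119 [204.8 456.1]
-0.004 0.0119 [418.5 456.5]
0 -0.0119 [207.4 439.3]
0 0.0119 [416.  439.7]
```

The visible fingertips confirm the mount to within about 1 mm. The slot needs tx +1.7 mm, ty +1.2 mm and az +12.4°. I'll correct these and descend.

```bash
python3 -m handwheel '[{"tx":0.0017,"ty":0.0012,"tz":0.01,"ax":0,"ay":0,"az":0,"jaw":-0.44},{"tx":0,"ty":0,"tz":0.02,"ax":0,"ay":0,"az":6.2,"jaw":-0.44},{"tx":0,"ty":0,"tz":0.02,"ax":0,"ay":0,"az":6.2,"jaw":-0.44},{"tx":0,"ty":0,"tz":0.01,"ax":0,"ay":0,"az":0,"jaw":-0.44},{"tx":0,"ty":0,"tz":0.004,"ax":0,"ay":0,"az":0,"jaw":-0.44},{"tx":0,"ty":0,"tz":0,"ax":0,"ay":0,"az":0,"jaw":-0.44},{"tx":0,"ty":0,"tz":0,"ax":0,"ay":0,"az":0,"jaw":-0.44},{"tx":0,"ty":0,"tz":0,"ax":0,"ay":0,"az":0,"jaw":-0.44},{"tx":0,"ty":0,"tz":0,"ax":0,"ay":0,"az":0,"jaw":-0.44},{"tx":0,"ty":0,"tz":0,"ax":0,"ay":0,"az":0,"jaw":-0.44}]'; python3 -m handwheel '[{"tx":0,"ty":0,"tz":0.002,"ax":0,"ay":0,"az":0,"jaw":-0.44},{"tx":0,"ty":0,"tz":0.002,"ax":0,"ay":0,"az":0,"jaw":-0.44},{"tx":0,"ty":0,"tz":0.001,"ax":0,"ay":0,"az":0,"jaw":-0.44},{"tx":0,"ty":0,"tz":0.001,"ax":0,"ay":0,"az":0,"jaw":-0.44},{"tx":0,"ty":0,"tz":0.001,"ax":0,"ay":0,"az":0,"jaw":-0.44},{"tx":0,"ty":0,"tz":0.001,"ax":0,"ay":0,"az":0,"jaw":-0.44},{"tx":0,"ty":0,"tz":0,"ax":0,"ay":0,"az":0,"jaw":-0.44},{"tx":0,"ty":0,"tz":0,"ax":0,"ay":0,"az":0,"jaw":-0.44},{"tx":0,"ty":0,"tz":0,"ax":0,"ay":0,"az":0,"jaw":-0.44},{"tx":0,"ty":0,"tz":0,"ax":0,"ay":0,"az":0,"jaw":-0.44}]'
```

```text
time: 12.7
ee_pos: [0.5439, -0.0715, 0.1249]
tcp_rot: [180.0, 0.0, 157.7]
wrist_force: [-0.3, 0.3, 0.2]
opening: 0.024
grasp_force: 0.0
time: 13.95
ee_pos: [0.5438, -0.0715, 0.1168]
tcp_rot: [180.0, 0.0, 157.7]
wrist_force: [0.1, -0.6, -1.1]
opening: 0.024
grasp_force: 0.0
```

```bash
python3 -m handwheel '[{"tx":0,"ty":0,"tz":0.001,"ax":0,"ay":0,"az":0,"jaw":-0.44},{"tx":0,"ty":0,"tz":0.001,"ax":0,"ay":0,"az":0,"jaw":-0.44},{"tx":0,"ty":0,"tz":0.001,"ax":0,"ay":0,"az":0,"jaw":-0.44},{"tx":0,"ty":0,"tz":0.001,"ax":0,"ay":0,"az":0,"jaw":-0.44},{"tx":0,"ty":0,"tz":0.001,"ax":0,"ay":0,"az":0,"jaw":-0.44},{"tx":0,"ty":0,"tz":0.001,"ax":0,"ay":0,"az":0,"jaw":-0.44},{"tx":0,"ty":0,"tz":0,"ax":0,"ay":0,"az":0,"jaw":-0.44},{"tx":0,"ty":0,"tz":0,"ax":0,"ay":0,"az":0,"jaw":-0.44},{"tx":0,"ty":0,"tz":0,"ax":0,"ay":0,"az":0,"jaw":-0.44},{"tx":0,"ty":0,"tz":0,"ax":0,"ay":0,"az":0,"jaw":-0.44}]'; python3 -c "
from st import *
st()"
```

```text
time: 15.2
ee_pos: [0.5438, -0.0715, 0.1108]
tcp_rot: [180.0, 0.0, 157.7]
wrist_force: [0.6, 0.5, -0.2]
opening: 0.0237
grasp_force: 0.0
{'time': 15.2, 'q': [-7.49, 4.08, -4.19, 81.73, 0.0, 14.79], 'ee_pos': [0.5438, -0.0715, 0.1108], 'tcp_rot': [180.0, 0.0, 157.72], 'wrist_force': [0.59, 0.55, -0.15], 'torque': [-0.01, 0.02, -0.02], 'opening': 0.0237}
```

The tips are in the slot with no contact force. I'll go 1.5 mm deeper and turn clockwise 60°.

```bash
python3 -m handwheel '[{"tx":0,"ty":0,"tz":0.0015,"ax":0,"ay":0,"az":3,"jaw":-0.44},{"tx":0,"ty":0,"tz":0,"ax":0,"ay":0,"az":5,"jaw":-0.44},{"tx":0,"ty":0,"tz":0,"ax":0,"ay":0,"az":6.5,"jaw":-0.44},{"tx":0,"ty":0,"tz":0,"ax":0,"ay":0,"az":6.5,"jaw":-0.44},{"tx":0,"ty":0,"tz":0,"ax":0,"ay":0,"az":6.5,"jaw":-0.44},{"tx":0,"ty":0,"tz":0,"ax":0,"ay":0,"az":6.5,"jaw":-0.44},{"tx":0,"ty":0,"tz":0,"ax":0,"ay":0,"az":6.5,"jaw":-0.44},{"tx":0,"ty":0,"tz":0,"ax":0,"ay":0,"az":6.5,"jaw":-0.44},{"tx":0,"ty":0,"tz":0,"ax":0,"ay":0,"az":6.5,"jaw":-0.44},{"tx":0,"ty":0,"tz":0,"ax":0,"ay":0,"az":6.5,"jaw":-0.44}]'; python3 -c "
from st import *
st()"
```

```text
time: 16.45
ee_pos: [0.544, -0.0719, 0.1093]
tcp_rot: [180.0, 0.1, 97.5]
wrist_force: [-0.0, -2.2, 0.5]
opening: 0.0241
grasp_force: 2.9
{'time': 16.45, 'q': [-7.51, 4.1, -4.34, 81.53, -0.04, 75.0], 'ee_pos': [0.544, -0.0719, 0.1093], 'tcp_rot': [179.98, 0.05, 97.5], 'wrist_force': [-0.01, -2.2, 0.49], 'torque': [-0.43, -0.18, 0.12], 'opening': 0.0241}
```

The turning torque of 0.12 N m matches the friction. The stop should come at a tool yaw of about 75–80°.

```bash
python3 -m handwheel '[{"tx":0,"ty":0,"tz":0,"ax":0,"ay":0,"az":4,"jaw":-0.44},{"tx":0,"ty":0,"tz":0,"ax":0,"ay":0,"az":4,"jaw":-0.44},{"tx":0,"ty":0,"tz":0,"ax":0,"ay":0,"az":4,"jaw":-0.44},{"tx":0,"ty":0,"tz":0,"ax":0,"ay":0,"az":3,"jaw":-0.44},{"tx":0,"ty":0,"tz":0,"ax":0,"ay":0,"az":2,"jaw":-0.44},{"tx":0,"ty":0,"tz":0,"ax":0,"ay":0,"az":1,"jaw":-0.44},{"tx":0,"ty":0,"tz":0,"ax":0,"ay":0,"az":1,"jaw":-0.44},{"tx":0,"ty":0,"tz":0,"ax":0,"ay":0,"az":0,"jaw":-0.44},{"tx":0,"ty":0,"tz":0,"ax":0,"ay":0,"az":0,"jaw":-0.44},{"tx":0,"ty":0,"tz":0,"ax":0,"ay":0,"az":0,"jaw":-0.44}]'; python3 -c "
from st import *
st()";  python3 -m handwheel '[{"tx":0,"ty":0,"tz":0,"ax":0,"ay":0,"az":1,"jaw":-0.44},{"tx":0,"ty":0,"tz":0,"ax":0,"ay":0,"az":1,"jaw":-0.44},{"tx":0,"ty":0,"tz":0,"ax":0,"ay":0,"az":1,"jaw":-0.44},{"tx":0,"ty":0,"tz":0,"ax":0,"ay":0,"az":0,"jaw":-0.44},{"tx":0,"ty":0,"tz":0,"ax":0,"ay":0,"az":0,"jaw":-0.44},{"tx":0,"ty":0,"tz":0,"ax":0,"ay":0,"az":0,"jaw":-0.44},{"tx":0,"ty":0,"tz":0,"ax":0,"ay":0,"az":0,"jaw":-0.44},{"tx":0,"ty":0,"tz":0,"ax":0,"ay":0,"az":0,"jaw":-0.44},{"tx":0,"ty":0,"tz":0,"ax":0,"ay":0,"az":0,"jaw":-0.44},{"tx":0,"ty":0,"tz":0,"ax":0,"ay":0,"az":0,"jaw":-0.44}]'; python3 -c "
from st import *
st()"
```

```text
time: 17.7
ee_pos: [0.5439, -0.0716, 0.1093]
tcp_rot: [180.0, 0.0, 78.7]
wrist_force: [1.8, -3.1, -0.4]
opening: 0.024
grasp_force: 2.6
{'time': 17.7, 'q': [-7.49, 4.1, -4.34, 81.55, -0.01, 93.78], 'ee_pos': [0.5439, -0.0716, 0.1093], 'tcp_rot': [179.99, 0.01, 78.72], 'wrist_force': [1.77, -3.11, -0.43], 'torque': [-0.74, -0.37, 0.09], 'opening': 0.024}
time: 18.95
ee_pos: [0.5438, -0.0715, 0.1093]
tcp_rot: [180.0, 0.0, 75.7]
wrist_force: [1.2, -4.5, -1.6]
opening: 0.0242
grasp_force: 2.8
{'time': 18.95, 'q': [-7.49, 4.1, -4.34, 81.56, -0.0, 96.79], 'ee_pos': [0.5438, -0.0715, 0.1093], 'tcp_rot': [180.0, 0.0, 75.72], 'wrist_force': [1.23, -4.53, -1.61], 'torque': [-0.93, -0.44, 0.07], 'opening': 0.0242}
```

No stop yet; continuing gently.

```bash
for i in 1 2; do python3 -m handwheel '[{"tx":0,"ty":0,"tz":0,"ax":0,"ay":0,"az":1,"jaw":-0.44},{"tx":0,"ty":0,"tz":0,"ax":0,"ay":0,"az":1,"jaw":-0.44},{"tx":0,"ty":0,"tz":0,"ax":0,"ay":0,"az":0.5,"jaw":-0.44},{"tx":0,"ty":0,"tz":0,"ax":0,"ay":0,"az":0,"jaw":-0.44},{"tx":0,"ty":0,"tz":0,"ax":0,"ay":0,"az":0,"jaw":-0.44},{"tx":0,"ty":0,"tz":0,"ax":0,"ay":0,"az":0,"jaw":-0.44},{"tx":0,"ty":0,"tz":0,"ax":0,"ay":0,"az":0,"jaw":-0.44},{"tx":0,"ty":0,"tz":0,"ax":0,"ay":0,"az":0,"jaw":-0.44},{"tx":0,"ty":0,"tz":0,"ax":0,"ay":0,"az":0,"jaw":-0.44},{"tx":0,"ty":0,"tz":0,"ax":0,"ay":0,"az":0,"jaw":-0.44}]' >/dev/null; python3 -c "
from st import *
st()"; done
```

```text
{'time': 20.2, 'q': [-7.49, 4.1, -4.34, 81.56, 0.0, 99.29], 'ee_pos': [0.5438, -0.0715, 0.1093], 'tcp_rot': [180.0, -0.0, 73.22], 'wrist_force': [1.45, -4.82, -0.53], 'torque': [-0.95, -0.49, 0.07], 'opening': 0.0236}
{'time': 21.45, 'q': [-7.48, 4.1, -4.34, 81.56, -0.01, 101.74], 'ee_pos': [0.5438, -0.0715, 0.1093], 'tcp_rot': [179.99, 0.01, 70.78], 'wrist_force': [1.92, -4.16, -0.12], 'torque': [-1.08, -0.51, 0.76], 'opening': 0.0238}
```

Torque jumped to 0.76 N m, so this is the stop. I'll turn 1° more, back off 3°, lift and look.

```bash
python3 -m handwheel '[{"tx":0,"ty":0,"tz":0,"ax":0,"ay":0,"az":1,"jaw":-0.44},{"tx":0,"ty":0,"tz":0,"ax":0,"ay":0,"az":0,"jaw":-0.44},{"tx":0,"ty":0,"tz":0,"ax":0,"ay":0,"az":0,"jaw":-0.44},{"tx":0,"ty":0,"tz":0,"ax":0,"ay":0,"az":0,"jaw":-0.44},{"tx":0,"ty":0,"tz":0,"ax":0,"ay":0,"az":-2,"jaw":-0.44},{"tx":0,"ty":0,"tz":0,"ax":0,"ay":0,"az":-2,"jaw":-0.44},{"tx":0,"ty":0,"tz":-0.005,"ax":0,"ay":0,"az":0,"jaw":-0.44},{"tx":0,"ty":0,"tz":-0.015,"ax":0,"ay":0,"az":0,"jaw":-0.44},{"tx":0,"ty":0,"tz":-0.03,"ax":0,"ay":0,"az":0,"jaw":-0.44},{"tx":0,"ty":0,"tz":-0.04,"ax":0,"ay":0,"az":0,"jaw":-0.44}]'; python3 -m handwheel '[{"tx":0,"ty":0,"tz":-0.04,"ax":0,"ay":0,"az":0,"jaw":-0.44},{"tx":0,"ty":0,"tz":-0.03,"ax":0,"ay":0,"az":0,"jaw":-0.44},{"tx":0,"ty":0,"tz":0,"ax":0,"ay":0,"az":0,"jaw":-0.44},{"tx":0,"ty":0,"tz":0,"ax":0,"ay":0,"az":0,"jaw":-0.44},{"tx":0,"ty":0,"tz":0,"ax":0,"ay":0,"az":0,"jaw":-0.44},{"tx":0,"ty":0,"tz":0,"ax":0,"ay":0,"az":0,"jaw":-0.44},{"tx":0,"ty":0,"tz":0,"ax":0,"ay":0,"az":0,"jaw":-0.44},{"tx":0,"ty":0,"tz":0,"ax":0,"ay":0,"az":0,"jaw":-0.44},{"tx":0,"ty":0,"tz":0,"ax":0,"ay":0,"az":0,"jaw":-0.44},{"tx":0,"ty":0,"tz":0,"ax":0,"ay":0,"az":0,"jaw":-0.44}]'
python3 - <<'E'
from workcell import optics;import cv2,numpy as np
w=optics.camera("wrist")["color"][:,:,::-1];s=optics.camera("side")["color"][:,:,::-1]
a=cv2.resize(w[90:300,150:360],(400,400));b=cv2.resize(s[120:270,180:330],(400,400))
cv2.imwrite("pics/end.png",np.hstack([a,b]))
E
```

```text
time: 22.7
ee_pos: [0.5434, -0.071, 0.2008]
tcp_rot: [-179.9, -0.0, 73.7]
wrist_force: [-0.5, -0.4, -0.1]
opening: 0.0239
grasp_force: 0.0
time: 23.95
ee_pos: [0.5438, -0.0715, 0.2693]
tcp_rot: [180.0, -0.0, 73.7]
wrist_force: [0.0, -0.1, -0.3]
opening: 0.0236
grasp_force: 0.0
```

View pics/end.png

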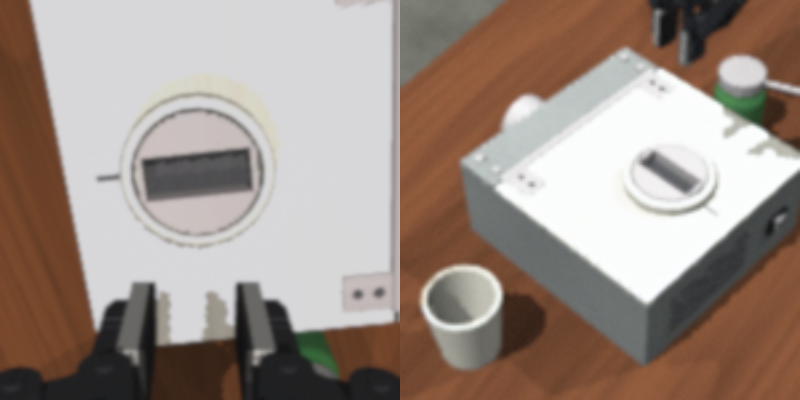

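The slot (143–252, about 172) lines up with the mark (97–118, 178). The cover lies flat, the bystanders haven't moved and the hand is clear, so I'm handing in.

```bash
python3 -c "
from workcell import workorder
print(workorder.job_done())"
```

```text
the job is handed in; nothing more can be done
None
```

The cover is pushed fully shut and the fastener turned clockwise to its stop, in line with the mark; the hand finished clear and the job is handed in (no verdict was returned).

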